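Stand the model rocket up to dry and start the blower

TASK

The grey model rocket lies on the cutting mat: stand it upright on its four fins by swinging its nose up about the edge of its fins, with the tail kept down on the mat where it is, not picked up. When it stands by itself, start the drying blower: press its big timer dial down against the spring, turn it clockwise as far as it goes, and let it spring back up. Leave the two paint jars, the glue bottle, the display disc and the screwdriver where they are.

Things in the scene. Friction and masses are not known exactly. Their poses are not given: they have to be found in the camera images.
- rocket_mid (a point): loose grey model rocket, 190 mm long, 200 g: round body 38 mm across, pointed nose, four tail fins, weighted tail. Point on its axis half-way, 95 mm from the tail end; z axis from tail to nose. Plain cylinder from 60 to 140 mm from the tail end, then the nose cone. Lies on two fins and its body, nose end lower (axis 0.15 rad below level). Balance point about 57 mm from the tail end
- rocket_tail (a point): same rocket, on its axis at the flat tail end, level with the fin ends; z axis towards the nose; at the mat surface when it stands. Fins: midway between its x and y axes, reach 50 mm from the axis, 4 mm thick, outer edge 22 mm long from the tail end. Lying, the corners of the two lower fins are 37 mm below the axis: it tips about them. It settles onto its fins from up to 0.45 rad off upright
- mat: dark cutting mat fixed to the table, 260 mm (its x) by 340 mm (its y), 2 mm thick; origin at the centre of its underside, on the table
- blower: white desk-top drying blower fixed to the table, a low box 170 mm (its x) by 150 mm (its y) and 70 mm high, with louvres towards the mat; origin at the centre of its underside. The timer dial stands upright in the centre of its top
- dial_top (a point): centre of the top of the timer dial, on its upright axis. Round skirt 60 mm across, 6 mm thick, with an upright grip bar across it: 52 mm long (this point's x axis, turns with the dial), 14 mm wide (y), 38 mm tall from the skirt's upper face up to this point. At rest the skirt's upper face is 86 mm and this point 124 mm above the table; both sink 8 mm when pressed
- dial_press (a joint): how far the dial is pressed down, in m: 0 up, 0.008 fully down; a spring pushes it up with about 3 N at first and 8.5 N fully down
- dial (a joint): how far the dial is turned clockwise seen from above, in rad: 0 at the start (off), 1.3 at its end stop. It is locked at 0 until it is pressed at least 5 mm down, and is held down by the lock until about 0.9 rad; beyond that it springs up when let go. It turns lightly and stays where it is left
- jar_near: small closed hobby paint jar standing on the table between the mat and the blower, 52 mm across, 62 mm tall; origin at the centre of its underside
- jar_far: small closed paint jar with a black cap standing beyond the mat, 52 mm across, 62 mm tall; origin at the centre of its underside
- glue: glue bottle standing beyond the mat, 44 mm across, 115 mm tall; origin at the centre of its underside
- stand_disc: flat grey plastic display disc lying beyond the mat, 84 mm across, 8 mm thick; origin at the centre of its underside
- driver: screwdriver about 200 mm long lying on the table to the right of the mat, along its own x axis, handle towards -x
Not all that is in view belongs to the job. What is shaped like the part that bears rocket_mid but red is not meant.

How it is judged:
On the way, in this order (a step that is already met when the one before it is completed fails the run):
1. the rocket stands upright on its fins, its tail where it was (angle between rocket_mid's own z axis and vertical below 0.1 rad and height (world z) of rocket_tail below 0.009 m and distance of rocket_tail from where it was at the start of the episode below 0.1 m), for 0.3 s.
2. the dial is pressed down (value of joint dial_press above 0.005 m), for 0.05 s.
3. the dial is turned clockwise to its end stop and has sprung back up (value of joint dial above 1.1 rad and value of joint dial_press below 0.002 m), for 0.2 s.
At the end, for the whole second after the job is handed in: The rocket stands on its fins (axis within 0.1 rad of vertical, tail end within 7 mm of the mat's surface, tail within 100 mm of where it was at the start), the dial is turned clockwise by more than 1.1 rad and is up again (pressed less than 2 mm) (all of step 1 and all of step 3); the robot touches nothing.
It fails at once if the rocket's tail is lifted clear of the mat (by more than about 25 mm) (height (world z) of rocket_tail above 0.068 m or (angle between rocket_mid's own z axis and vertical below 0.5 rad and height (world z) of rocket_tail above 0.045 m)).
It fails at once if a jar, the glue bottle, the disc or the screwdriver is shifted by more than 40 mm (distance of any of jar_near, jar_far, glue, stand_disc, driver from where it was at the start of the episode above 0.04 m).
It fails at once if a jar or the glue bottle is tipped over (angle between any of jar_near, jar_far, glue's own z axis and vertical above 0.6 rad).
It also fails if it takes over 54 s, if anything falls off the work surface, if the arm or the gripper's body presses on something with over 40 N, if the wrist force passes 120 N, or if a joint passes its speed limit or range.

ROBOT

A 6-joint arm with a two-finger parallel gripper is mounted at the origin on the work surface. World frame = base frame: x ahead of the robot, y to its left, z up, the work surface at z = 0. Lengths are in m, angles in rad, forces in N, time in s.
With the tool pointing down it reaches from about 0.35 to 0.85 m from the base axis. Payload 8.1 kg.
Tool frame: the origin (TCP) lies at the centre of the arm's flange, where the gripper is bolted on; the fingertips stand 186 mm ahead of it and the grasp point (between the pads) lies 167 mm ahead of it (robot.grasp_offset is the distance from the TCP to the grasp point, in m); z points along the fingers, y is the line along which they close (so a half turn about z gives the same grasp; the last joint's range is limited). The gripper opens to 93 mm and grips with 3 to 60 N. Pads are 15 mm wide; open, the fingers measure 128 mm over their backs; the gripper's body (75 mm by 188 mm) begins 65 mm behind the grasp point.
Start: joints at [-1.428, 0.13, 1.488, -0, 1.523, -0.085], TCP at [0.136, -0.585, 0.405] pointing down, gripper open.
Joint ranges: [-2.96, 2.96], [-0.89, 2.26], [0.02, 2.5], [-1.34, 4.48], [0, 2.73], [-2.66, 2.66]. Speed limits (rad/s): [2.39, 2.39, 2.79, 3.14, 3.14, 3.14].

INTERFACE

Orientations are given as a rotation vector (axis times angle).
In Python, from plant import robot gives the robot as it stands.
- The arm moves only by the tool drive_tool, never from a script. Its argument "moves" is one flat list of numbers, 7 for each row, row after row: the finger opening in mm, from 0 to 93, then the shift along the tool's x, y, z in mm, then the turn, a rotation vector about the tool's x, y, z in degrees. A call has 1 to 8 rows; each row shifts and turns the commanded pose from where the row before left it, along the tool's axes as they then stand; what a row does not reach is not made up. A row lasts 1/10 s, in which the tool goes at most 50 mm and 8.59 degrees, less where a joint would pass 70% of its speed; a pose out of reach is approached as far as the arm can. A call is refused whole if a number of a shift passes 50 or a number of a turn 8.59, either way. A call with a gripper value outside its range is refused whole. The fingers move at their own pace and stop on an object; "grip_force" is the grip in N (left out, the last holds). Time passes only in rows, so rows that do not move let the fingers close. It gives the time, the measured TCP pose, the force, the opening and the grip force at its end, in the units of the state.
- robot.read_state(): the state, without advancing time (a new reading comes with each control period).
- robot.read_camera(name): name is "scene" or "top" or "wrist"; returns a dict with "color" (420x560x3 uint8, red, green, blue), "depth" (420x560 float32, m along the optical axis (not along the pixel's ray), 0 where there is no reading), "mtx" (3x3 intrinsics, pixels), "R" (3x3) and "t" (3): a world point X has camera coordinates R X + t. Camera axes: x right, y down, z forward; pixel columns grow to the right and rows downward; lengths in m; the calibration is good to about 2 mm. A picture is of the moment at which its call begins.
- robot.close_job(): hands the job in; it is judged then, once.
The state is a dict: "t": time; "q": joint angles; "dq": joint speeds; "joint_torque": joint torques, N m; "tool_pos": TCP position; "orientation": TCP orientation; "force": force on the tool from outside, world axes, zero at the start; "wrist_torque": the same for the moment, N m; "opening": finger opening in m; "gripper_force": force on a finger pad.
Only numpy, scipy, OpenCV 4.12 (cv2) and the standard library are available. Lean on these libraries where they do the work, as an engineer would, in place of code of your own. Each camera call takes 0.05 s, during which the arm holds its last target. There are 200 camera calls.

## Working session

There is one attempt and no reset: what is moved stays moved. The work goes in short steps, Python scripts to look and compute and a tool call to move; the robot and the scene stay as the last step left them, time stands still between calls to the robot, and variables do not carry over. Pictures are saved under pics/ and viewed, at most 10 in all, crops included, and the job is handed in when it is done.

Besides the shell and the picture viewer there is one more tool, called after "Emit:" as name(argument=value, ...), one argument or row to a line, values as JSON. drive_tool: Moves the arm, as the interface text tells. Its arguments: {"type":"object","properties":{"moves":{"type":"array","items":{"type":"number"}},"grip_force":{"type":"number"}},"required":["moves"]}

```bash
ls; mkdir -p pics; python3 - <<'E'
from plant import robot
import cv2,numpy as np
ims=[]
for n in("scene","top"):
    c=robot.read_camera(n); np.savez(f"{n}.npz",**c); cv2.imwrite(f"pics/{n}0.png",c["color"][...,::-1]); print(n,c["R"].round(3).tolist(),c["t"].round(3),c["mtx"].tolist())
s=robot.read_state();print(s)
E
```

```text
pics
scene [[0.355, 0.935, -0.015], [0.655, -0.26, -0.709], [-0.667, 0.242, -0.705]] [-0.094 -0.297  1.699] [[406.8471971980814, 0.0, 280.24622468224317], [0.0, 406.8471971980814, 210.34133356537194], [0.0, 0.0, 1.0]]
top [[0.002, -1.0, 0.005], [-0.998, -0.003, -0.061], [0.061, -0.005, -0.998]] [-0.094  0.535  1.253] [[441.1128788453509, 0.0, 282.17376257175465], [0.0, 441.1128788453509, 211.27980608964947], [0.0, 0.0, 1.0]]
{'t': 0.1, 'q': array([-1.42838846e+00,  1.31104886e-01,  1.48915721e+00,  3.17489528e-05,
        1.52299511e+00, -8.54056730e-02]), 'dq': array([-5.14586004e-04, -2.44854430e-03, -4.87880962e-05, -1.59078290e-04,
       -6.55474283e-05, -8.29639748e-04]), 'joint_torque': array([ 1.23225229e-03, -5.61339104e+01, -4.93097878e+01,  7.71631440e-02,
        2.91065115e-02, -5.32787681e-05]), 'tool_pos': array([ 0.13550486, -0.58429396,  0.40378782]), 'orientation': array([-3.11958027e+00, -3.56883709e-01,  2.47059959e-05]), 'force': array([ 0.27774326, -0.15127669,  0.26103085]), 'wrist_torque': array([-0.02053817,  0.02249858, -0.02407522]), 'gripper_force': 0.0, 'opening': 0.09306743083252489}
```

View pics/top0.png

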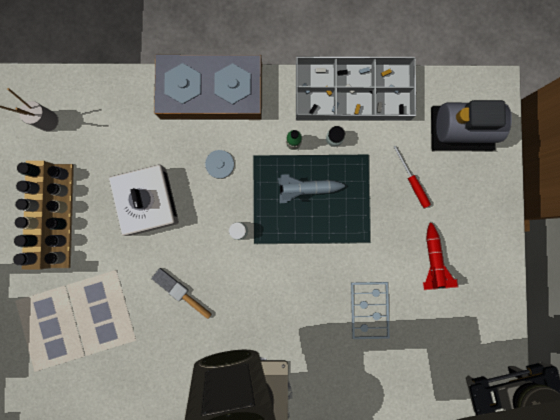

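View pics/scene0.png

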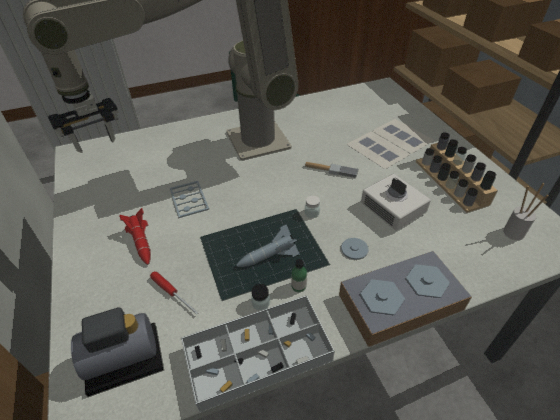

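The top view shows the rocket on the mat with its tail at about (279,187) and its nose at about (345,186). The dial is at about (138,199) on the blower. The jars, glue, disc and driver are clear of the rocket's tipping path. Next I measure the rocket and dial from depth.

```bash
cat > h.py <<'E'
import numpy as np,cv2
def cloud(c):
    d=c["depth"].astype(float);v,u=np.mgrid[:d.shape[0],:d.shape[1]];K=c["mtx"]
    p=np.stack([(u-K[0,2])/K[0,0]*d,(v-K[1,2])/K[1,1]*d,d],-1)
    return (p-c["t"])@c["R"]
def crop(c,u0,v0,u1,v1,f,name):
    cv2.imwrite(name,cv2.resize(c["color"][v0:v1,u0:u1,::-1],None,fx=f,fy=f,interpolation=cv2.INTER_CUBIC))
E
python3 - <<'E'
from h import *
c=dict(np.load("top.npz"));P=cloud(c)
def box(u0,v0,u1,v1):return P[v0:v1,u0:u1].reshape(-1,3)
m=box(258,160,365,238);print("mat z",np.median(m[:,2]))
r=m[m[:,2]>.008+np.median(m[:,2])];
print("rocket n",len(r),"min",r.min(0),"max",r.max(0))
for a in np.arange(r[:,1].min(),r[:,1].max(),.01):
    s=r[(r[:,1]>=a)&(r[:,1]<a+.01)]
    print(round(a+.005,3),"x",s[:,0].min().round(4),s[:,0].max().round(4),"mid",((s[:,0].min()+s[:,0].max())/2).round(4),"zmax",s[:,2].max().round(4))
b=box(105,165,175,235)
d=b[(b[:,2]>.115)];print("bar",len(d),d.mean(0),d.min(0),d.max(0), cv2.minAreaRect((d[:,:2]*1000).astype(np.float32)))
k=b[(b[:,2]>.078)&(b[:,2]<.095)];print("skirt",len(k),k.mean(0),cv2.minEnclosingCircle((k[:,:2]*1000).astype(np.float32)))
t=b[(b[:,2]>.06)&(b[:,2]<.078)];print("blower",cv2.minAreaRect((t[:,:2]*1000).astype(np.float32)))
for n,bb in dict(jn=(228,220,248,240),glue=(284,127,303,150),jf=(326,122,348,146)).items():
    q=box(*bb);q=q[q[:,2]>.03];print(n,len(q),q.mean(0),q.max(0))
crop(c,105,160,185,240,6,"pics/d0.png")
E
```

```text
mat z 0.002268641028084768
rocket n 1030 min [ 0.45768221 -0.2706533   0.01053476] max [ 0.67981107 -0.08301315  1.28405608]
-0.266 x 0.6025 0.6169 mid 0.6097 zmax 0.0281
-0.256 x 0.5975 0.6199 mid 0.6087 zmax 0.0332
-0.246 x 0.5933 0.6231 mid 0.6082 zmax 0.0361
-0.236 x 0.5905 0.6742 mid 0.6323 zmax 0.04
-0.226 x 0.5881 0.6254 mid 0.6067 zmax 0.0452
-0.216 x 0.5879 0.625 mid 0.6065 zmax 0.0451
-0.206 x 0.5876 0.6798 mid 0.6337 zmax 0.0455
-0.196 x 0.5869 0.621 mid 0.604 zmax 0.0462
-0.186 x 0.5862 0.6211 mid 0.6037 zmax 0.0495
-0.176 x 0.5862 0.621 mid 0.6036 zmax 0.0518
-0.166 x 0.5838 0.6205 mid 0.6022 zmax 0.0522
-0.156 x 0.5836 0.6209 mid 0.6022 zmax 0.053
-0.146 x 0.5819 0.6191 mid 0.6005 zmax 0.0563
-0.136 x 0.5756 0.6238 mid 0.5997 zmax 0.0587
-0.126 x 0.5724 0.6561 mid 0.6142 zmax 0.0666
-0.116 x 0.554 0.6322 mid 0.5931 zmax 0.0763
-0.106 x 0.5453 0.6355 mid 0.5904 zmax 0.0786
-0.096 x 0.5626 0.6326 mid 0.5976 zmax 0.0804
-0.086 x 0.4577 0.6325 mid 0.5451 zmax 1.2841
bar 126 [0.55294306 0.25986714 0.23361425] [ 0.45768221 -0.08642921  0.11529219] [0.5896562  0.3073718  1.28405608] ((502.6324157714844, 117.14379119873047), (414.36407470703125, 46.39315414428711), 71.16015625)
skirt 228 [0.56309219 0.29212228 0.08590063] ((563.1226806640625, 297.76385498046875), 30.458858489990234)
blower ((564.2213745117188, 296.6498718261719), (170.95114135742188, 151.77957153320312), 14.153539657592773)
jn 256 [0.47902085 0.02949071 0.06729387] [0.50368168 0.05522347 1.28405608]
glue 233 [ 0.73169676 -0.1235488   0.08231644] [ 0.75843948 -0.10254488  0.11948101]
jf 274 [ 0.74840603 -0.24297258  0.05686543] [ 0.77380619 -0.22022186  0.06819054]
```

View pics/d0.png

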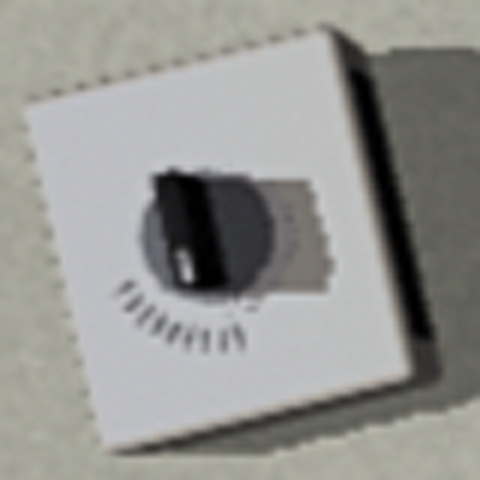

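The dial centre is at about (0.563, 0.297), with the bar lying roughly along image-vertical. The rocket's nose points toward -y. I plan to pinch the body across its width at about s = 95 mm, with the tool pre-tilted +30° and then swung about the fin edge.

```bash
cat >> h.py <<'E'
from scipy.spatial.transform import Rotation as Ro, Slerp
G=.167
def frame(x,z):
    z=z/np.linalg.norm(z);y=np.cross(z,x);y/=np.linalg.norm(y);return np.stack([np.cross(y,z),y,z],1)
def rows(p,R,wps,op):
    """p,R TCP start; wps list of (R,grasp) ; prints rounded rows"""
    out=[];p=p.copy()
    for Rt,g in wps:
        s=np.round(R.T@(g-G*Rt[:,2]-p)*1000); p=p+R@s/1000
        t=np.round(np.degrees(Ro.from_matrix(R.T@Rt).as_rotvec()),1); R=R@Ro.from_rotvec(np.radians(t)).as_matrix()
        out.append([op,*s.astype(int).tolist(),*t.tolist()])
    for i in range(0,len(out),8): print(", ".join(f"{v:g}" for r in out[i:i+8] for v in r)+"\n")
    return p,R
def interp(p,R,Rt,g,n):
    g0=p+G*R[:,2]; S=Slerp([0,1],Ro.from_matrix([R,Rt]))
    return [(S(k/n).as_matrix(),g0+(g-g0)*k/n) for k in range(1,n+1)]
def now():
    from plant import robot
    s=robot.read_state();return s["tool_pos"],Ro.from_rotvec(s["orientation"]).as_matrix(),s
d=np.array([.085,-.9964,0]);d/=np.linalg.norm(d);Z=np.array([0,0,1.])
tail=np.array([.5955,-.081,.0386])
def rk(phi,s,off):  # point s along axis, off above axis, axis at phi, pivoting about fin corners
    P=tail-.037*(np.sin(.15)*d+np.cos(.15)*Z)
    a=np.cos(phi)*d+np.sin(phi)*Z;u=-np.sin(phi)*d+np.cos(phi)*Z
    return P+s*a+(.037+off)*u,a,u
def tool(al): # tilt al about tool y from straight down (x=-d)
    return frame(-d,-Z)@Ro.from_rotvec([0,al,0]).as_matrix()
E
python3 - <<'E'
from h import *
p,R,s=now()
g,a,u=rk(-.15,.095,.005);Rt=tool(np.radians(30));print(g)
pre=g-.08*Rt[:,2]
p,R=rows(p,R,interp(p,R,Rt,pre,16),90)
rows(p,R,interp(p,R,Rt,g,3),90)
c=dict(np.load("top.npz"));P=cloud(c)
b=P[165:235,105:175].reshape(-1,3);q=b[(b[:,2]>.116)&(b[:,2]<.135)]
print(len(q),q.mean(0),cv2.minAreaRect((q[:,:2]*1000).astype(np.float32)))
E
```

```text
[ 0.60354768 -0.1753378   0.02934723]
90, 30, -12, 9, 1.3, 1.5, -5, 90, 30, -8, 10, 1.4, 1.6, -5, 90, 31, -5, 11, 1.3, 1.5, -5, 90, 32, -2, 12, 1.3, 1.6, -5, 90, 32, 2, 14, 1.4, 1.5, -4.9, 90, 31, 5, 14, 1.3, 1.5, -5, 90, 31, 8, 16, 1.3, 1.6, -5, 90, 30, 12, 16, 1.4, 1.5, -5

90, 28, 15, 16, 1.3, 1.5, -5, 90, 27, 18, 18, 1.3, 1.6, -5, 90, 25, 22, 17, 1.4, 1.5, -5, 90, 23, 24, 19, 1.3, 1.5, -5, 90, 21, 27, 18, 1.3, 1.6, -5, 90, 18, 29, 18, 1.3, 1.5, -4.9, 90, 15, 32, 18, 1.4, 1.6, -5, 90, 12, 34, 19, 1.3, 1.5, -5

90, 0, 0, 27, 0, -0, -0, 90, 0, 0, 26, 0, -0, -0, 90, 0, 0, 27, 0, -0, -0

111 [0.56316886 0.29651801 0.12324813] ((563.5496215820312, 297.84954833984375), (51.833492279052734, 15.016801834106445), 14.314427375793457)
```

Emit:
drive_tool(
  moves=[90, 30, -12, 9, 1.3, 1.5, -5, 90, 30, -8, 10, 1.4, 1.6, -5, 90, 31, -5, 11, 1.3, 1.5, -5, 90, 32, -2, 12, 1.3, 1.6, -5, 90, 32, 2, 14, 1.4, 1.5, -4.9, 90, 31, 5, 14, 1.3, 1.5, -5, 90, 31, 8, 16, 1.3, 1.6, -5, 90, 30, 12, 16, 1.4, 1.5, -5],
)

```text
t: 0.9
tool_pos: [0.36, -0.443, 0.3279]
orientation: [-2.61, -1.313, -0.278]
force: [0.1, -0.5, 0.7]
opening: 0.0902
gripper_force: 0.0
```

Emit:
drive_tool(
  moves=[90, 28, 15, 16, 1.3, 1.5, -5, 90, 27, 18, 18, 1.3, 1.6, -5, 90, 25, 22, 17, 1.4, 1.5, -5, 90, 23, 24, 19, 1.3, 1.5, -5, 90, 21, 27, 18, 1.3, 1.6, -5, 90, 18, 29, 18, 1.3, 1.5, -4.9, 90, 15, 32, 18, 1.4, 1.6, -5, 90, 12, 34, 19, 1.3, 1.5, -5],
)

```text
t: 1.7
tool_pos: [0.6155, -0.2979, 0.2425]
orientation: [-1.833, -2.001, -0.491]
force: [0.3, -0.7, -0.1]
opening: 0.09
gripper_force: 0.0
```

```bash
python3 - <<'E'
from h import *
from plant import robot
p,R,s=now()
g,a,u=rk(-.15,.095,.005);Rt=tool(np.radians(30));pre=g-.08*Rt[:,2]
print(s["t"],s["q"].round(3),p,(p+G*R[:,2]-pre).round(4),np.degrees(Ro.from_matrix(R.T@Rt).as_rotvec()).round(2))
c=robot.read_camera("wrist");cv2.imwrite("pics/w1.png",c["color"][...,::-1])
rows(p,R,interp(p,R,Rt,g,3),90)
E
```

```text
1.7 [-0.632  0.634  1.207  0.387  1.657 -0.756] [ 0.61552583 -0.29786273  0.24247861] [ 0.0013  0.0005 -0.0008] [-0.05  0.01  0.15]
90, 0, 0, 26, -0, 0, 0, 90, 0, -1, 27, -0, 0, 0.1, 90, 0, 0, 26, -0.1, 0, 0
```

View pics/w1.png

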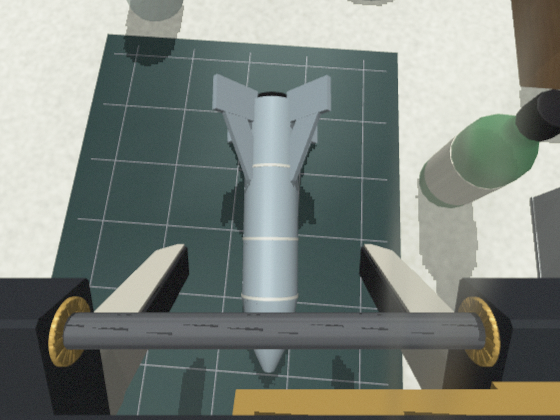

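The rocket is centred between the fingertips (axis at column 271, tips at 183 and 364) and square to them. I descend and close.

Emit:
drive_tool(
  moves=[90, 0, 0, 26, 0, 0, 0, 90, 0, -1, 27, 0, 0, 0, 90, 0, 0, 26, 0, 0, 0, 90, 0, 0, 0, 0, 0, 0],
)

```text
t: 2.15
tool_pos: [0.6083, -0.257, 0.1701]
orientation: [-1.832, -1.994, -0.487]
force: [-0.4, 0.9, -0.6]
opening: 0.0902
gripper_force: 0.0
```

Emit:
drive_tool(
  moves=[30, 0, 0, 0, 0, 0, 0, 30, 0, 0, 0, 0, 0, 0, 30, 0, 0, 0, 0, 0, 0, 30, 0, 0, 0, 0, 0, 0, 30, 0, 0, 0, 0, 0, 0, 30, 0, 0, 0, 0, 0, 0],
  grip_force=20,
)

```text
t: 2.75
tool_pos: [0.6102, -0.2598, 0.1753]
orientation: [-1.838, -2.0, -0.491]
force: [-0.2, -0.5, -0.6]
opening: 0.0466
gripper_force: 0.0
```

```bash
python3 - <<'E'
from h import *
p,R,s=now();print(s["t"],s["opening"],s["gripper_force"],s["force"],s["q"].round(3))
g,a,u=rk(-.15,.095,.005);g0=p+G*R[:,2];e=g0-g;print(e)
n=24;w=[]
for k in range(1,n+1):
    th=np.radians(90)*k/n
    w.append((tool(np.radians(30)-th),rk(-.15+th,.095,.005)[0]+np.array([e[0],e[1],e[2]])))
rows(p,R,w,30)
E
```

```text
2.75 0.04664858896883654 0.0 [-0.15935631 -0.5099784  -0.55665938] [-0.593  0.652  1.314  0.4    1.524 -0.768]
[-0.00025593 -0.00155817  0.0011315 ]
30, 16, 0, -4, 0, -3.6, -0, 30, 15, 0, -5, 0, -3.8, -0, 30, 16, 0, -4, 0, -3.7, -0, 30, 16, 0, -4, 0, -3.8, -0, 30, 16, 0, -4, 0, -3.7, -0, 30, 16, 0, -5, 0, -3.8, -0, 30, 16, 0, -4, 0, -3.7, -0, 30, 16, 0, -4, 0, -3.8, -0

30, 16, 0, -4, 0, -3.7, -0, 30, 16, 0, -5, 0, -3.8, -0, 30, 16, 0, -4, 0, -3.7, -0, 30, 16, 0, -4, 0, -3.8, -0.1, 30, 15, 0, -4, 0, -3.7, 0, 30, 16, 0, -5, 0, -3.8, 0, 30, 16, 0, -4, 0, -3.7, 0, 30, 16, 0, -4, 0, -3.8, 0

30, 16, 0, -5, 0, -3.7, 0, 30, 16, 0, -4, 0, -3.8, 0, 30, 16, 0, -4, 0, -3.7, 0, 30, 16, 0, -4, 0, -3.8, 0, 30, 16, 0, -5, 0, -3.7, 0, 30, 16, 0, -4, 0, -3.8, 0, 30, 15, 0, -4, 0, -3.7, 0, 30, 16, 0, -4, 0, -3.8, 0
```

Emit:
drive_tool(
  moves=[30, 0, 0, 0, 0, 0, 0, 30, 0, 0, 0, 0, 0, 0, 30, 0, 0, 0, 0, 0, 0, 30, 0, 0, 0, 0, 0, 0],
)

```text
t: 3.15
tool_pos: [0.6102, -0.2596, 0.175]
orientation: [-1.837, -2.0, -0.491]
force: [0.3, -0.1, 0.8]
opening: 0.0375
gripper_force: 20.0
```

Emit:
drive_tool(
  moves=[30, 16, 0, -4, 0, -3.6, 0, 30, 15, 0, -5, 0, -3.8, 0, 30, 16, 0, -4, 0, -3.7, 0, 30, 16, 0, -4, 0, -3.8, 0],
)

```text
t: 3.55
tool_pos: [0.6057, -0.2092, 0.2164]
orientation: [-1.989, -2.164, -0.26]
force: [1.0, 0.7, -1.8]
opening: 0.0378
gripper_force: 20.0
```

```bash
python3 - <<'E'
from h import *
from plant import robot
p,R,s=now();print(s["t"],s["opening"],s["gripper_force"],s["force"],s["q"].round(3))
th=np.radians(14.9);print((p+G*R[:,2]-rk(-.15+th,.095,.005)[0]).round(4),np.degrees(Ro.from_matrix(R.T@tool(np.radians(30)-th)).as_rotvec()))
c=robot.read_camera("scene");crop(c,170,180,350,330,4,"pics/s1.png")
E
```

```text
3.55 0.03776786066489698 19.995669722557068 [ 0.97387825  0.66477605 -1.76386551] [-0.478  0.454  1.468  0.224  1.365 -0.624]
[-0.0005 -0.0015  0.0008] [ 0.01758395  0.24049983 -0.04399813]
```

View pics/s1.png

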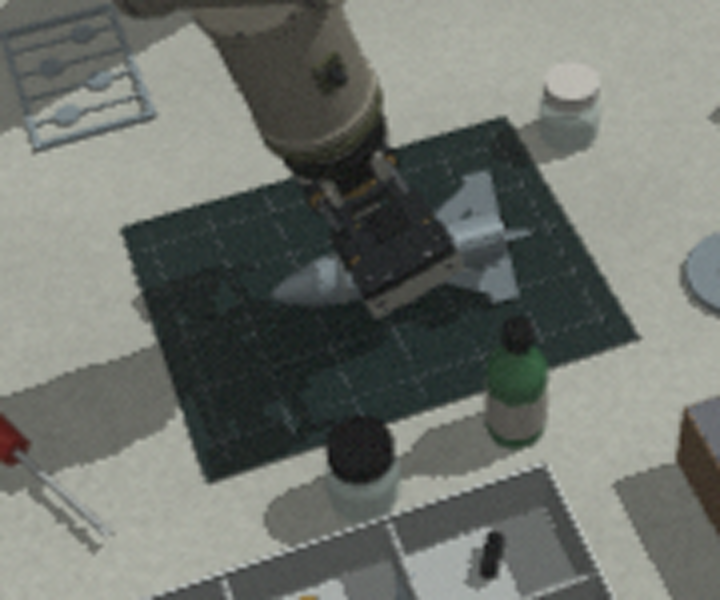

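The nose is rising in the grip and the tail is still on the mat. I continue.

Emit:
drive_tool(
  moves=[30, 16, 0, -4, 0, -3.7, 0, 30, 16, 0, -4, 0, -3.8, 0, 30, 16, 0, -4, 0, -3.7, 0, 30, 16, 0, -4, 0, -3.8, 0, 30, 16, 0, -4, 0, -3.7, 0, 30, 16, 0, -4, 0, -3.8, 0],
)

```text
t: 4.2
tool_pos: [0.5979, -0.1169, 0.2492]
orientation: [2.058, 2.24, -0.137]
force: [-0.6, 0.1, -1.8]
opening: 0.0375
gripper_force: 20.0
```

```bash
python3 - <<'E'
from h import *
from plant import robot
p,R,s=now();print(s["t"],s["opening"],s["force"],s["wrist_torque"],s["q"].round(3))
th=np.radians(37.5);print((p+G*R[:,2]-rk(-.15+th,.095,.005)[0]).round(4),np.degrees(Ro.from_matrix(R.T@tool(np.radians(30)-th)).as_rotvec()))
c=robot.read_camera("scene");crop(c,170,180,350,330,4,"pics/s2.png")
e=p+G*R[:,2]-rk(-.15+th,.095,.005)[0]
w=[]
for k in range(1,15):
    t=th+np.radians(53.5)*k/14
    w.append((tool(np.radians(30)-t),rk(-.15+t,.095,.005)[0]+e*[1,1,0]))
rows(p,R,w,30)
E
```

```text
4.2 0.03747328910626348 [-0.58308549  0.10830708 -1.84017316] [ 0.06933789 -0.09311787 -0.02326214] [-0.238  0.264  1.633 -0.134  1.206 -0.277]
[-0.0008 -0.0007 -0.0011] [-0.04061324  0.06239319 -0.04181519]
30, 16, 0, -5, -0, -3.8, -0, 30, 16, 0, -5, -0, -3.8, -0, 30, 16, 0, -4, -0, -3.8, -0, 30, 16, 0, -4, -0, -3.8, -0, 30, 17, 0, -5, -0.1, -3.8, -0, 30, 16, 0, -4, 0, -3.9, -0, 30, 16, 0, -4, 0, -3.8, -0, 30, 16, 0, -5, 0, -3.8, -0

30, 16, 0, -4, 0, -3.8, -0, 30, 17, 0, -5, 0, -3.9, -0, 30, 16, 0, -4, 0, -3.8, -0, 30, 16, 0, -4, 0, -3.8, -0, 30, 16, 0, -5, 0, -3.8, -0, 30, 17, 0, -4, 0, -3.8, -0.1
```

View pics/s2.png

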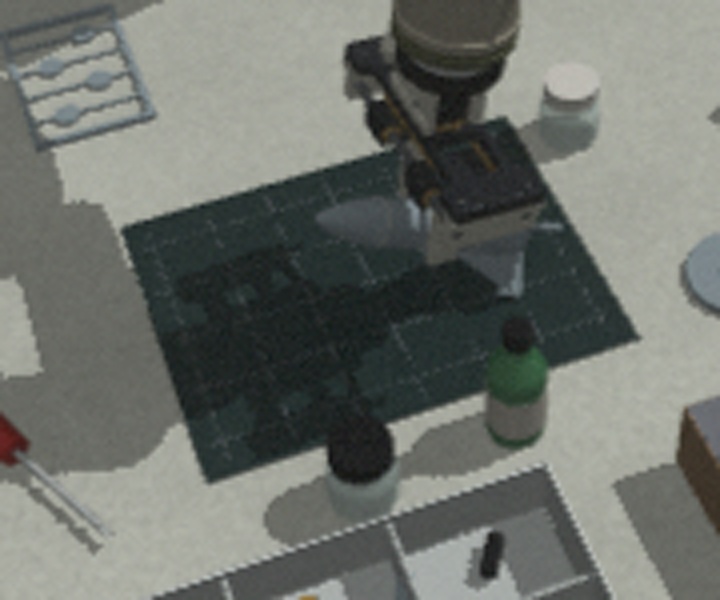

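The rocket is now about 29° nose up, with the lower fins on the mat. I continue the swing.

Emit:
drive_tool(
  moves=[30, 16, 0, -4, 0, -3.8, 0, 30, 16, 0, -4, 0, -3.8, 0, 30, 16, 0, -4, 0, -3.8, 0, 30, 16, 0, -4, 0, -3.8, 0, 30, 16, 0, -4, 0, -3.8, 0, 30, 16, 0, -4, 0, -3.9, 0, 30, 16, 0, -4, 0, -3.8, 0, 30, 16, 0, -4, 0, -3.8, 0],
)

```text
t: 5.05
tool_pos: [0.587, 0.0118, 0.2333]
orientation: [1.752, 1.906, -0.606]
force: [0.7, -0.3, -1.9]
opening: 0.0374
gripper_force: 20.0
```

```bash
python3 - <<'E'
from h import *
from plant import robot
p,R,s=now();print(s["t"],s["opening"],s["force"],s["wrist_torque"],s["q"].round(3))
th=np.radians(68);e=p+G*R[:,2]-rk(-.15+th,.095,.005)[0];print(e.round(4),np.degrees(Ro.from_matrix(R.T@tool(np.radians(30)-th)).as_rotvec()))
c=robot.read_camera("scene");crop(c,170,180,350,330,4,"pics/s3.png")
w=[]
for k in range(1,8):
    t=th+np.radians(25)*k/7
    w.append((tool(np.radians(30)-t),rk(-.15+t,.095,.005)[0]+e*[1,1,1]))
rows(p,R,w,30)
E
```

```text
5.05 0.037390290557690886 [ 0.71622123 -0.31533838 -1.8798144 ] [ 0.40669956  0.00374318 -0.06905014] [ 0.134  0.308  1.691 -0.7    1.269  0.31 ]
[-0.0007 -0.0031 -0.0034] [-0.14652949  0.03214133 -0.01505159]
30, 15, 0, -4, -0.1, -3.5, -0, 30, 15, 0, -4, -0, -3.6, -0, 30, 15, 0, -4, -0, -3.6, -0, 30, 15, 0, -4, -0, -3.6, -0, 30, 16, 0, -5, -0, -3.5, 0, 30, 15, 0, -4, -0, -3.6, 0, 30, 15, 0, -4, -0, -3.6, 0
```

View pics/s3.png

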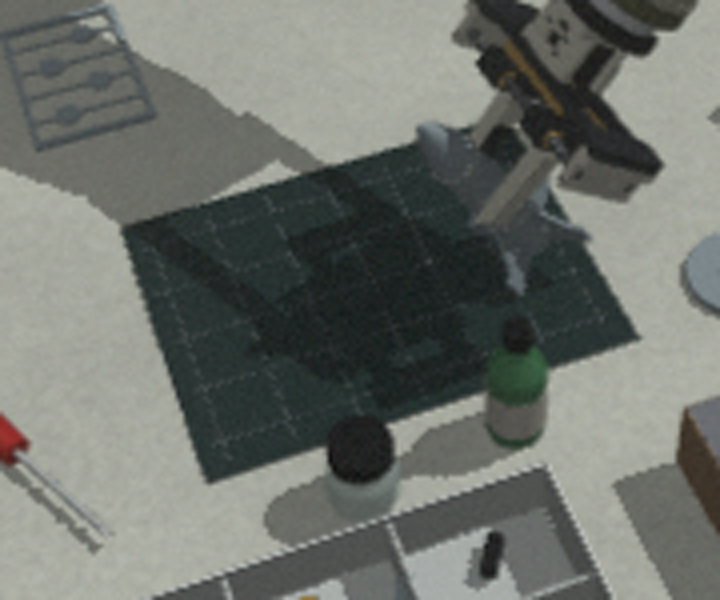

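The rocket is about 59° up and going well. I finish the swing to about 84°.

Emit:
drive_tool(
  moves=[30, 15, 0, -4, 0, -3.5, 0, 30, 15, 0, -4, 0, -3.6, 0, 30, 15, 0, -4, 0, -3.6, 0, 30, 15, 0, -4, 0, -3.6, 0, 30, 15, 0, -4, 0, -3.5, 0, 30, 15, 0, -4, 0, -3.6, 0, 30, 15, 0, -4, 0, -3.6, 0],
)

```text
t: 5.8
tool_pos: [0.5797, 0.1006, 0.1732]
orientation: [1.472, 1.6, -0.904]
force: [-0.1, 0.3, -1.4]
opening: 0.0376
gripper_force: 20.0
```

```bash
python3 - <<'E'
from h import *
from plant import robot
p,R,s=now();print(s["t"],s["opening"],s["force"],s["wrist_torque"],s["q"].round(3))
th=np.radians(93);e=p+G*R[:,2]-rk(-.15+th,.095,.005)[0];print(e.round(4),np.degrees(Ro.from_matrix(R.T@tool(np.radians(30)-th)).as_rotvec()))
c=robot.read_camera("scene");crop(c,170,180,350,330,4,"pics/s4.png")
P=cloud(c);K=(P[...,0]>.53)&(P[...,0]<.66)&(P[...,1]>-.16)&(P[...,1]<.03)&(P[...,2]>.006)&(P[...,2]<.2)
q=P[K]
for z in np.arange(.005,.2,.01):
    k=q[(q[:,2]>z)&(q[:,2]<z+.01)]
    if len(k)>3: print(z.round(3),len(k),k.min(0)[:2].round(3),k.max(0)[:2].round(3))
E
```

```text
5.8 0.03759537205924643 [-0.05108794  0.3245288  -1.43906266] [ 0.67912269  0.0277729  -0.03738703] [ 0.364  0.588  1.587 -1.028  1.518  0.655]
[-0.0006 -0.0046 -0.0033] [-0.23070824 -0.02898852  0.06971978]
0.005 53 [ 0.536 -0.128] [ 0.632 -0.002]
0.015 66 [ 0.562 -0.08 ] [ 0.629 -0.003]
0.025 64 [ 0.568 -0.076] [ 0.628 -0.003]
0.035 44 [ 0.572 -0.071] [ 0.622 -0.014]
0.045 44 [ 0.575 -0.068] [ 0.617 -0.021]
0.055 34 [ 0.578 -0.066] [ 0.613 -0.023]
0.065 19 [ 0.581 -0.065] [ 0.612 -0.03 ]
0.075 10 [ 0.593 -0.067] [ 0.623 -0.05 ]
0.085 27 [ 0.569 -0.068] [ 0.628 -0.031]
0.095 77 [ 0.558 -0.068] [0.628 0.029]
0.105 103 [ 0.564 -0.069] [0.628 0.026]
0.115 130 [ 0.553 -0.07 ] [0.637 0.025]
0.125 123 [ 0.542 -0.071] [0.637 0.029]
0.135 72 [ 0.547 -0.072] [0.636 0.029]
0.145 64 [ 0.545 -0.072] [0.64 0.03]
0.155 226 [ 0.532 -0.072] [0.66 0.03]
0.165 71 [ 0.539 -0.07 ] [0.635 0.028]
0.175 28 [ 0.586 -0.066] [ 0.604 -0.048]
0.185 13 [ 0.592 -0.064] [ 0.603 -0.054]
```

View pics/s4.png

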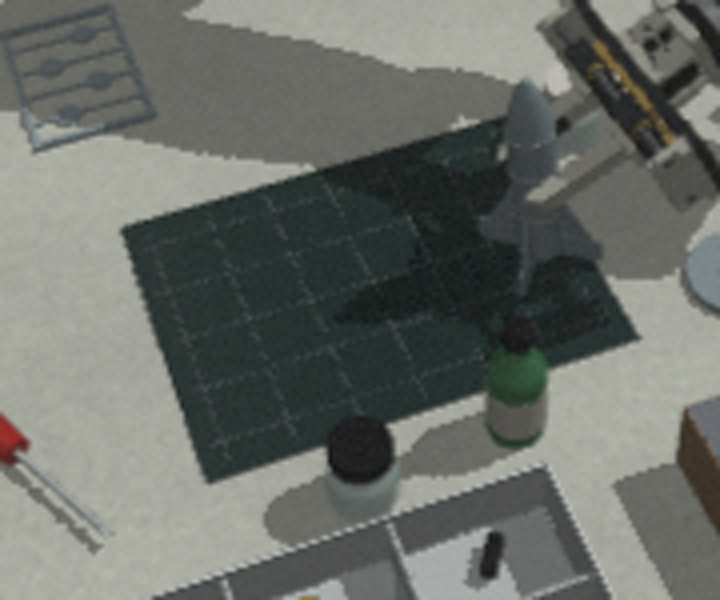

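The rocket is almost upright, leaning about 0.1 rad toward the tipping edge. I open the fingers so it settles.

Emit:
drive_tool(
  moves=[80, 0, 0, 0, 0, 0, 0, 80, 0, 0, 0, 0, 0, 0, 80, 0, 0, 0, 0, 0, 0, 80, 0, 0, 0, 0, 0, 0, 80, 0, 0, 0, 0, 0, 0, 80, 0, 0, 0, 0, 0, 0, 80, 0, 0, 0, 0, 0, 0, 80, 0, 0, 0, 0, 0, 0],
)

```text
t: 6.65
tool_pos: [0.5796, 0.1011, 0.1742]
orientation: [1.47, 1.6, -0.9]
force: [-0.8, 0.2, -0.1]
opening: 0.0798
gripper_force: 0.0
```

```bash
python3 - <<'E'
from h import *
from plant import robot
p,R,s=now();print(s["t"],s["opening"],s["force"])
c=robot.read_camera("scene")
P=cloud(c);K=(P[...,0]>.53)&(P[...,0]<.66)&(P[...,1]>-.16)&(P[...,1]<.03)&(P[...,2]>.006)&(P[...,2]<.2)
q=P[K]
for z in (.005,.035,.055,.065,.155,.165,.175,.185):
    k=q[(q[:,2]>z)&(q[:,2]<z+.01)]
    if len(k)>3: print(z,len(k),k.min(0)[:2].round(3),k.max(0)[:2].round(3))
E
```

```text
6.65 0.07984126141677401 [-0.79687657  0.23105988 -0.10954609]
0.005 67 [ 0.557 -0.096] [ 0.657 -0.003]
0.035 41 [ 0.569 -0.067] [ 0.62  -0.014]
0.055 21 [ 0.577 -0.062] [ 0.614 -0.05 ]
0.065 15 [ 0.591 -0.06 ] [ 0.613 -0.043]
0.155 223 [ 0.53  -0.056] [0.66 0.03]
0.165 70 [ 0.532 -0.054] [0.657 0.03 ]
0.175 30 [ 0.586 -0.051] [ 0.603 -0.031]
0.185 8 [ 0.59  -0.046] [ 0.598 -0.036]
```

The rocket is standing: the tip is at (0.594, -0.041), straight above the base. I retreat along the tool, untilt, then move over the dial.

```bash
cat >> h.py <<'E'
DC=np.array([.5636,.2975,0]); th0=np.radians(104.3)
def dtool(turn=0):
    t=th0-turn;return frame(np.array([-np.sin(t),np.cos(t),0]),-Z)
E
python3 - <<'E'
from h import *
p,R,s=now();g=p+G*R[:,2]
b=g-.11*R[:,2]
w=interp(p,R,R,b,3);p,R=rows(p,R,w,80)
p,R=rows(p,R,interp(p,R,tool(0),np.array([.57,.15,.30]),8),80)
p,R=rows(p,R,interp(p,R,dtool(),DC+[0,0,.2],13),60)
E
```

```text
80, 0, 0, -37, 0, 0, 0, 80, 0, 0, -36, 0, 0, 0, 80, 0, 0, -37, 0, 0, 0

80, -34, -1, -18, -0, 7.9, -0, 80, -31, 0, -20, -0, 7.8, -0, 80, -29, -1, -20, -0, 7.9, -0, 80, -25, -1, -21, -0, 7.9, -0, 80, -22, 0, -21, -0, 7.9, -0, 80, -19, -1, -21, -0, 7.8, -0, 80, -16, -1, -20, 0, 7.9, -0, 80, -13, 0, -19, 0, 7.9, -0

60, 11, 0, 8, 0, -0, -7.7, 60, 12, 2, 7, 0, -0, -7.6, 60, 10, 4, 8, 0, -0, -7.7, 60, 11, 5, 8, 0, -0, -7.6, 60, 9, 6, 7, 0, -0, -7.7, 60, 9, 7, 8, 0, 0, -7.6, 60, 7, 9, 8, 0, 0, -7.7, 60, 7, 9, 7, 0, 0, -7.6

60, 5, 10, 8, 0, 0, -7.7, 60, 4, 11, 8, 0, 0, -7.6, 60, 2, 11, 8, 0, 0, -7.7, 60, 1, 11, 7, 0, 0, -7.6, 60, -1, 12, 8, 0, 0, -7.7
```

Emit:
drive_tool(
  moves=[80, 0, 0, -20, 0, 0, 0, 80, 0, 0, -26, 0, 0, 0, 80, 0, 0, -32, 0, 0, 0, 80, 0, 0, -32, 0, 0, 0],
)

```text
t: 7.1
tool_pos: [0.5709, 0.2007, 0.2252]
orientation: [1.47, 1.6, -0.9]
force: [1.1, 0.1, 0.3]
opening: 0.08
gripper_force: 0.0
```

Emit:
drive_tool(
  moves=[80, -34, -1, -18, 0, 7.9, 0, 80, -31, 0, -20, 0, 7.8, 0, 80, -29, -1, -20, 0, 7.9, 0, 80, -25, -1, -21, 0, 7.9, 0, 80, -22, 0, -21, 0, 7.9, 0, 80, -19, -1, -21, 0, 7.8, 0, 80, -16, -1, -20, 0, 7.9, 0, 80, -13, 0, -19, 0, 7.9, 0],
)

```text
t: 7.9
tool_pos: [0.5699, 0.1508, 0.4702]
orientation: [-2.12, -2.315, -0.011]
force: [-0.1, -1.6, -0.6]
opening: 0.0801
gripper_force: 0.0
```

Emit:
drive_tool(
  moves=[60, 11, 0, 8, 0, 0, -7.7, 60, 12, 2, 7, 0, 0, -7.6, 60, 10, 4, 8, 0, 0, -7.7, 60, 11, 5, 8, 0, 0, -7.6, 60, 9, 6, 7, 0, 0, -7.7, 60, 9, 7, 8, 0, 0, -7.6, 60, 7, 9, 8, 0, 0, -7.7, 60, 7, 9, 7, 0, 0, -7.6],
)

```text
t: 8.7
tool_pos: [0.5655, 0.2422, 0.4062]
orientation: [-0.64, -3.075, -0.001]
force: [-0.4, -0.6, -0.3]
opening: 0.0599
gripper_force: 0.0
```

Emit:
drive_tool(
  moves=[60, 5, 10, 8, 0, 0, -7.7, 60, 4, 11, 8, 0, 0, -7.6, 60, 2, 11, 8, 0, 0, -7.7, 60, 1, 11, 7, 0, 0, -7.6, 60, -1, 12, 8, 0, 0, -7.7, 60, 0, 0, 0, 0, 0, 0],
)

```text
t: 9.3
tool_pos: [0.5622, 0.2997, 0.366]
orientation: [0.4, -3.114, -0.0]
force: [-0.3, -0.8, -0.4]
opening: 0.0602
gripper_force: 0.0
```

```bash
python3 - <<'E'
from h import *
from plant import robot
p,R,s=now();g=p+G*R[:,2];print(s["t"],s["q"].round(3),s["force"],(g-DC).round(4),np.degrees(Ro.from_matrix(R.T@dtool()).as_rotvec()).round(2))
c=robot.read_camera("wrist");cv2.imwrite("pics/w2.png",c["color"][...,::-1])
P=cloud(c).reshape(-1,3)
k=(abs(P[:,0]-DC[0])<.05)&(abs(P[:,1]-DC[1])<.05)
q=P[k&(P[:,2]>.117)&(P[:,2]<.13)];print(len(q),q.mean(0).round(4),cv2.minAreaRect((q[:,:2]*1000).astype(np.float32)))
q=P[k&(P[:,2]>.080)&(P[:,2]<.092)];print(len(q),cv2.minEnclosingCircle((q[:,:2]*1000).astype(np.float32)))
c=robot.read_camera("scene");P=cloud(c).reshape(-1,3)
for z in (.01,.06,.1,.14,.18):
    k=P[(abs(P[:,0]-.595)<.06)&(abs(P[:,1]+.04)<.06)&(abs(P[:,2]-z)<.005)];print(z,len(k),k.min(0).round(3),k.max(0).round(3))
E
```

```text
9.3 [ 4.090e-01  2.500e-01  1.424e+00  1.000e-03  1.470e+00 -1.418e+00] [-0.29298274 -0.84306088 -0.36555696] [-0.0018  0.0022  0.199 ] [ 0.03 -0.13  0.35]
1442 [0.5608 0.2998 0.1238] ((562.091796875, 299.9925537109375), (51.727325439453125, 13.550521850585938), 14.964805603027344)
3035 ((562.3255004882812, 300.0246276855469), 29.794588088989258)
0.01 75 [ 0.559 -0.099  0.005] [ 0.631 -0.004  0.015]
0.06 38 [ 0.574 -0.06   0.056] [ 0.613 -0.021  0.064]
0.1 27 [ 0.591 -0.061  0.095] [ 0.614 -0.025  0.105]
0.14 37 [ 0.585 -0.062  0.135] [ 0.613 -0.026  0.145]
0.18 24 [ 0.587 -0.051  0.176] [ 0.605 -0.034  0.184]
```

View pics/w2.png

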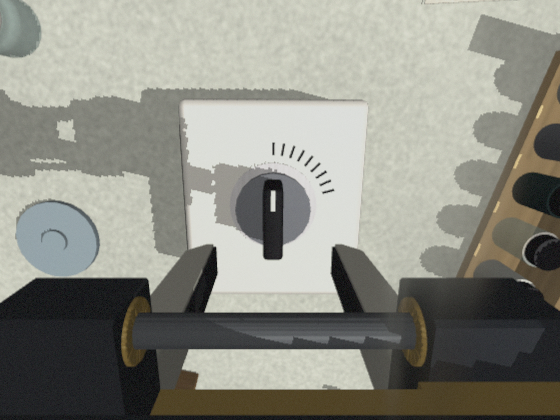

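The bar is centred between the fingers (column 273 versus a midpoint of 274) and aligned. The rocket still stands. I descend 91 mm and grip the bar.

Emit:
drive_tool(
  moves=[50, 0, 0, 30, 0, 0, 0, 40, 0, 0, 30, 0, 0, 0, 40, 0, 0, 20, 0, 0, 0, 40, 0, 0, 11, 0, 0, 0, 40, 0, 0, 0, 0, 0, 0],
)

```text
t: 9.9
tool_pos: [0.5629, 0.2972, 0.2746]
orientation: [0.389, -3.115, 0.001]
force: [0.1, 0.5, 0.0]
opening: 0.0397
gripper_force: 0.0
```

Emit:
drive_tool(
  moves=[8, 0, 0, 0, 0, 0, 0, 8, 0, 0, 0, 0, 0, 0, 8, 0, 0, 0, 0, 0, 0, 8, 0, 0, 0, 0, 0, 0, 8, 0, 0, 0, 0, 0, 0, 8, 0, 0, 0, 0, 0, 0],
  grip_force=30,
)

```text
t: 10.5
tool_pos: [0.5635, 0.2987, 0.277]
orientation: [-0.393, 3.115, 0.004]
force: [-1.4, 5.7, 2.4]
opening: 0.0138
gripper_force: 30.0
```

Emit:
drive_tool(
  moves=[8, 0, 0, 4, 0, 0, 0, 8, 0, 0, 4, 0, 0, 0, 8, 0, 0, 1, 0, 0, 0, 8, 0, 0, 0, 0, 0, 0],
)

```text
t: 10.9
tool_pos: [0.5635, 0.2988, 0.2691]
orientation: [-0.393, 3.115, 0.004]
force: [-5.2, 4.0, 11.4]
opening: 0.0136
gripper_force: 30.0
```

Pressed fully (7.9 mm, 11 N). I now turn clockwise, which is positive about tool z.

Emit:
drive_tool(
  moves=[8, 0, 0, 0, 0, 0, 6, 8, 0, 0, 0, 0, 0, 7, 8, 0, 0, 0, 0, 0, 7, 8, 0, 0, 0, 0, 0, 7, 8, 0, 0, 0, 0, 0, 7, 8, 0, 0, 0, 0, 0, 7],
)

```text
t: 11.5
tool_pos: [0.5635, 0.2979, 0.2691]
orientation: [0.731, 3.054, 0.001]
force: [-5.4, -2.1, 13.2]
opening: 0.0134
gripper_force: 30.0
```

Emit:
drive_tool(
  moves=[8, 0, 0, 0, 0, 0, 7, 8, 0, 0, 0, 0, 0, 7, 8, 0, 0, 0, 0, 0, 7, 8, 0, 0, 0, 0, 0, 7, 8, 0, 0, 0, 0, 0, 4, 8, 0, 0, 0, 0, 0, 0],
)

```text
t: 12.1
tool_pos: [0.5632, 0.2975, 0.2691]
orientation: [1.542, 2.737, -0.001]
force: [-9.0, -4.6, 16.7]
opening: 0.0138
gripper_force: 30.0
```

```bash
python3 - <<'E'
from h import *
p,R,s=now();print(s["t"],p,s["force"],s["wrist_torque"],s["opening"],np.degrees(Ro.from_matrix(dtool().T@R).as_rotvec()).round(1))
E
```

```text
12.1 [0.56316434 0.29748781 0.26907306] [-9.01342476 -4.58139449 16.7436262 ] [-0.85509103  1.76534016  0.024214  ] 0.013777900872234069 [ 0.  -0.  73.1]
```

It has turned 73° (about 1.28 rad). I ease up, release and rise.

Emit:
drive_tool(
  moves=[8, 0, 0, -3, 0, 0, 0, 8, 0, 0, -3, 0, 0, 0, 8, 0, 0, -2, 0, 0, 0, 40, 0, 0, 0, 0, 0, 0, 40, 0, 0, 0, 0, 0, 0, 40, 0, 0, 0, 0, 0, 0, 40, 0, 0, 0, 0, 0, 0, 40, 0, 0, 0, 0, 0, 0],
)

```text
t: 12.9
tool_pos: [0.5633, 0.2977, 0.2746]
orientation: [-1.539, -2.739, -0.0]
force: [0.4, -0.4, 0.4]
opening: 0.0394
gripper_force: 0.0
```

Emit:
drive_tool(
  moves=[50, 0, 0, -20, 0, 0, 0, 50, 0, 0, -40, 0, 0, 0, 50, 0, 0, -40, 0, 0, 0, 50, 0, 0, -40, 0, 0, 0, 50, 0, 0, 0, 0, 0, 0],
)

```text
t: 13.4
tool_pos: [0.5645, 0.2982, 0.423]
orientation: [1.535, 2.733, 0.015]
force: [0.4, 0.9, -0.4]
opening: 0.05
gripper_force: 0.0
```

```bash
python3 - <<'E'
from h import *
from plant import robot
p,R,s=now();print(s["t"],p,s["force"],s["opening"])
c=robot.read_camera("wrist");P=cloud(c).reshape(-1,3)
k=(abs(P[:,0]-.5622)<.045)&(abs(P[:,1]-.3)<.045)
q=P[k&(P[:,2]>.110)&(P[:,2]<.13)];print(len(q),np.median(q,0).round(4),cv2.minAreaRect((q[:,:2]*1000).astype(np.float32)))
c=robot.read_camera("scene");P=cloud(c).reshape(-1,3)
for z in (.01,.06,.14,.18):
    k=P[(abs(P[:,0]-.595)<.06)&(abs(P[:,1]+.04)<.06)&(abs(P[:,2]-z)<.005)];print(z,len(k),k.min(0).round(3),k.max(0).round(3))
E
```

```text
13.4 [0.56445701 0.29824526 0.42304569] [ 0.40785256  0.93312391 -0.35566687] 0.049963237390351
1020 [0.5612 0.3025 0.1238] ((562.338134765625, 300.58111572265625), (13.791988372802734, 52.01567077636719), 31.267436981201172)
0.01 68 [ 0.563 -0.099  0.005] [ 0.652 -0.002  0.015]
0.06 37 [ 0.575 -0.06   0.055] [ 0.613 -0.02   0.065]
0.14 35 [ 0.585 -0.06   0.135] [ 0.612 -0.026  0.144]
0.18 27 [ 0.59  -0.05   0.175] [ 0.603 -0.031  0.185]
```

```bash
python3 -c "
from plant import robot
print(robot.close_job())"
```

```text
the job is handed in; nothing more can be done
None
```

The rocket stands upright on its fins, the dial is turned about 1.28 rad clockwise and is back up, the gripper is clear of everything, and I handed the job in at about 13.5 s.

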